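# Set the fallen key stand back up beside the key box

## Task

The little key stand has been knocked onto its back on the hallway ledge. Tip it back up onto its foot, then slide it over until the end of its foot is flush against the side of the key box, with the whole of that end on the box's side and the stand facing the same way as the box. Do not shove the key box along, and leave the other things where they are.

Things in the scene. Friction and masses are not known exactly. Their poses are not given: they have to be found in the camera images.
- stand: Key stand, 0.6 kg: pale-wood foot 100 (x) x 150 (y) x 24 mm; blue back board 12 thick, 70 wide, to 140 mm above the underside, mid-rear of the foot (x 38 to 50 mm); two brass dowels 18 mm out of its front, 112 mm up. Origin: centre of foot's underside; z up when standing, -x front. Starts on its back: board flat, pointing away from the robot; foot on its rear edge, 100 mm high, nearer the robot.
- toe (a point): Middle of the front edge face of the stand's foot, 50 mm ahead of the stand's origin and 12 mm above the underside.
- foot_left (a point): Centre of the +y end face (100 x 24 mm) of the stand's foot, 75 mm from the origin.
- foot_right (a point): Centre of the -y end face (100 x 24 mm) of the stand's foot, 75 mm from the origin.
- keybox: Dark wooden key box, 2.2 kg, loose, 112 mm tall, brass-knobbed drawer in its front (-x, towards the robot). Origin on the underside, 50 mm behind its middle: it spans x -150 to +50 mm, y -60 to +60 mm in its own frame. It is left or right of the stand; the stand goes against the side facing it.
- keybox_left (a point): Middle of the box's +y side face, front to back, 12 mm above the ledge.
- keybox_right (a point): Middle of the box's -y side face, front to back, 12 mm above the ledge.
- torch: Yellow plastic torch standing lens down, 68 mm wide at the head, 150 mm tall; origin at the centre of its underside. Leave alone.
- dish: Round white ceramic dish, 100 mm across, 32 mm high; origin at the centre of its underside. Leave alone.
- clamp: Chrome bulldog clamp lying flat, about 105 mm long (x), 75 mm wide, 42 mm high; origin on the ledge near its middle. Leave alone.
- tree0: Grey plastic shoe tree, about 200 mm long (its y), 66 mm wide, 36 mm high; origin under its middle. Leave alone.
- tree1: The other shoe tree of the pair, same size. Leave alone.
Things that resemble listed ones, but are neither listed nor needed, are in the scene too. Of the things like the stand, leave any that is pink; of the rest the larger one is meant.

How it is judged:
By the outcome, as a careful person would: the job done as asked, in the order asked, and still so for the second after the job is handed in, with the robot touching nothing.
It also fails if it takes over 54 s, if anything falls off the work surface, if the arm or the gripper's body presses on something with over 40 N, if the wrist force passes 120 N, or if a joint passes its speed limit or range.

## Robot

A 6-joint arm with a two-finger parallel gripper is mounted at the origin on the work surface. World frame = base frame: x ahead of the robot, y to its left, z up, the work surface at z = 0. Lengths are in m, angles in degrees, forces in N, time in s.
With the tool pointing down it reaches from about 0.325 to 0.9 m from the base axis. Payload 3.5 kg.
Tool frame: the origin (TCP) lies at the very end of the fingers, on their centre line; the grasp point (between the pads) lies 19 mm behind it; z points along the fingers, y is the line along which they close (so a half turn about z gives the same grasp; the last joint's range is limited). The gripper opens to 85 mm and grips with 20 to 120 N. Pads are 22 mm wide; open, the fingers measure 114 mm over their backs; the gripper's body (76 mm by 85 mm) begins 54 mm behind the grasp point. The pads swing forward as they close: fully open they stand 13 mm farther back than shut.
Start: joints at [-83.216, 15.837, -1.513, 72.651, 0, 84.076], TCP at [0.137, -0.61, 0.231] pointing down, gripper open.
Joint ranges: [-178.77, 178.77], [-48.84, 107.48], [-61.69, 71.31], [-111.58, 123.2], [-90, 87.43], [-180, 180]. Speed limits (degrees/s): [147.25, 147.25, 180, 180, 180, 180].

## Interface

Orientations are given as a 3x3 rotation matrix whose columns are the frame's x, y, z axes.
In Python, from plant import r gives the robot as it stands.
- The arm moves only by the tool apply_moves, never from a script. Its argument "series" is a list that holds one entry, the list of rows, each a list of 7 numbers: the shift along the tool's x, y, z in cm, then the turn, a rotation vector about the tool's x, y, z in rad, then the finger opening in cm, from 0 to 8.54. A call has 1 to 12 rows; each row shifts and turns the commanded pose from where the row before left it, along the tool's axes as they then stand; what a row does not reach is not made up. A row lasts 1/12 s, in which the tool goes at most 41.7 mm and 7.16 degrees, less where a joint would pass 70% of its speed; a pose out of reach is approached as far as the arm can. A call is refused whole if a number of a shift passes 4.17 or a number of a turn 0.125, either way. A call with a gripper value outside its range is refused whole. The fingers move at their own pace and stop on an object; "force" is the grip in N (left out, the last holds). Time passes only in rows, so rows that do not move let the fingers close. It gives the time, the measured TCP pose, the force, the opening and the grip force at its end, in the units of the state.
- r.get_state(): the state, without advancing time (a new reading comes with each control period).
- r.snapshot(name): name is "scene" or "top" or "wrist"; returns a dict with "frame" (384x512x3 uint8, blue, green, red), "fx", "fy", "cx", "cy" (pixels), "view" (4x4, takes a point from world to camera coordinates). Camera axes: x right, y down, z forward; pixel columns grow to the right and rows downward; lengths in m; the calibration is good to about 2 mm. A picture is of the moment at which its call begins. There is no depth.
- r.finish_job(): hands the job in; it is judged then, once.
Trained networks look in a picture, given as the dict that the camera call returned (one of the last four; its "shot" number tells which), for a name from the list of things; names that differ only in an ending like _2 or _b are one class to them, and where a whole thing is asked for, a point or a joint stands for the part that bears it (a point fixed in the world has none). Each returns a list of dicts, best first, with "p" (0 to 1); they miss things now and then, are a little off and sometimes report something else, mostly with a low value. They report only what shows in the picture. A call takes as long as a camera call. They do not tell look-alikes from the thing itself.
- r.spot_in(picture, target): "location" ([column, row] in pixels, amid what is visible of it).
The state is a dict: "t": time; "joint_positions": joint angles; "joint_vel": joint speeds; "tau": joint torques, N m; "position": TCP position; "tool_rot": TCP orientation; "wrist_force": force on the tool from outside, world axes, zero at the start; "torque": the same for the moment, N m; "opening": opening from 0.0 (shut) to 1.0 (fully open); "finger_force": force on a finger pad.
Only numpy, scipy, OpenCV 4.12 (cv2) and the standard library are available. Lean on these libraries where they do the work, as an engineer would, in place of code of your own. Each camera call takes 0.05 s, during which the arm holds its last target. There are 200 camera calls.

## Working session

There is one attempt and no reset: what is moved stays moved. The work goes in short steps, Python scripts to look and compute and a tool call to move; the robot and the scene stay as the last step left them, time stands still between calls to the robot, and variables do not carry over. Pictures are saved under pics/ and viewed, at most 10 in all, crops included, and the job is handed in when it is done.

Besides the shell and the picture viewer there is one more tool, called after "Call:" by a JSON object that holds its "method" and its "body". apply_moves: Moves the arm, as the interface text tells. Its arguments: {"type":"object","properties":{"series":{"type":"array","items":{"type":"array","items":{"type":"array","items":{"type":"number"}}}},"force":{"type":"number"}},"required":["series"]}

```bash
mkdir -p pics; cat > h.py <<'E'
import numpy as np, cv2
from plant import r
def ray(p,uv):
    V=np.array(p["view"]);R=V[:3,:3];t=V[:3,3]
    d=R.T@np.array([(uv[0]-p["cx"])/p["fx"],(uv[1]-p["cy"])/p["fy"],1]);return -R.T@t,d
def atz(p,uv,z):
    o,d=ray(p,uv);return o+d*(z-o[2])/d[2]
def proj(p,X):
    V=np.array(p["view"]);c=V[:3,:3]@np.array(X)+V[:3,3];return [p["fx"]*c[0]/c[2]+p["cx"],p["fy"]*c[1]/c[2]+p["cy"]]
def tri(a,b):
    A=[];B=[]
    for p,uv in(a,b):
        o,d=ray(p,uv);d=d/np.linalg.norm(d);M=np.eye(3)-np.outer(d,d);A.append(M);B.append(M@o)
    return np.linalg.solve(sum(A),sum(B))
E
python3 - <<'E'
from h import *
S={}
for n in("scene","top"):
    p=r.snapshot(n);S[n]=p;cv2.imwrite(f"pics/{n}0.png",cv2.resize(p["frame"],None,fx=1.5,fy=1.5,interpolation=cv2.INTER_CUBIC))
    print(n,np.round(-np.array(p["view"])[:3,:3].T@np.array(p["view"])[:3,3],3))
    for t in("stand","toe","keybox","torch","dish","clamp","tree0"):
        for k in r.spot_in(p,t)[:4]: print(t,round(k["p"],2),np.round(k["location"]),np.round(atz(p,k["location"],0.03),3))
E
```

```text
scene [ 1.458 -0.064  1.501]
stand 0.97 [358. 220.] [0.637 0.309 0.03 ]
stand 0.62 [326. 150.] [0.325 0.232 0.03 ]
stand 0.59 [313. 205.] [0.568 0.157 0.03 ]
toe 0.93 [327. 148.] [0.316 0.237 0.03 ]
toe 0.77 [314. 207.] [0.574 0.16  0.03 ]
keybox 0.72 [217. 178.] [ 0.433 -0.181  0.03 ]
torch 0.91 [399. 184.] [0.496 0.48  0.03 ]
dish 0.85 [145. 194.] [ 0.488 -0.443  0.03 ]
clamp 0.97 [333. 260.] [0.782 0.202 0.03 ]
clamp 0.62 [400. 186.] [0.501 0.481 0.03 ]
tree0 0.95 [219. 259.] [ 0.761 -0.177  0.03 ]
tree0 0.92 [292. 256.] [0.762 0.065 0.03 ]
top [0.272 0.005 1.41 ]
stand 0.93 [181. 269.] [0.321 0.245 0.03 ]
stand 0.92 [214. 190.] [0.582 0.156 0.03 ]
stand 0.76 [163. 173.] [0.633 0.327 0.03 ]
stand 0.17 [313. 144.] [ 0.752 -0.168  0.03 ]
toe 0.69 [164. 177.] [0.621 0.325 0.03 ]
toe 0.67 [213. 189.] [0.586 0.158 0.03 ]
toe 0.67 [180. 272.] [0.313 0.249 0.03 ]
keybox 0.88 [312. 229.] [ 0.464 -0.168  0.03 ]
torch 0.85 [113. 200.] [0.537 0.483 0.03 ]
dish 0.83 [396. 217.] [ 0.512 -0.441  0.03 ]
clamp 0.83 [202. 136.] [0.767 0.205 0.03 ]
tree0 0.88 [313. 145.] [ 0.75  -0.169  0.03 ]
tree0 0.74 [245. 142.] [0.753 0.06  0.03 ]
```

View pics/scene0.png

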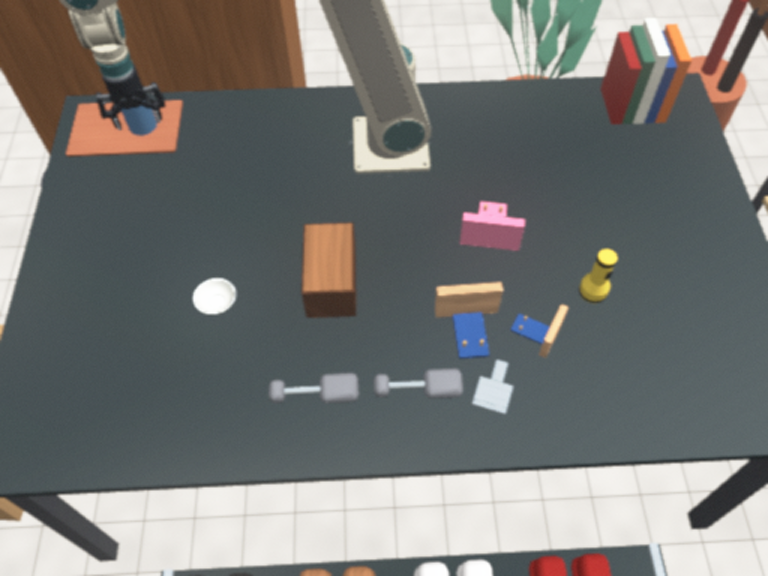

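View pics/top0.png

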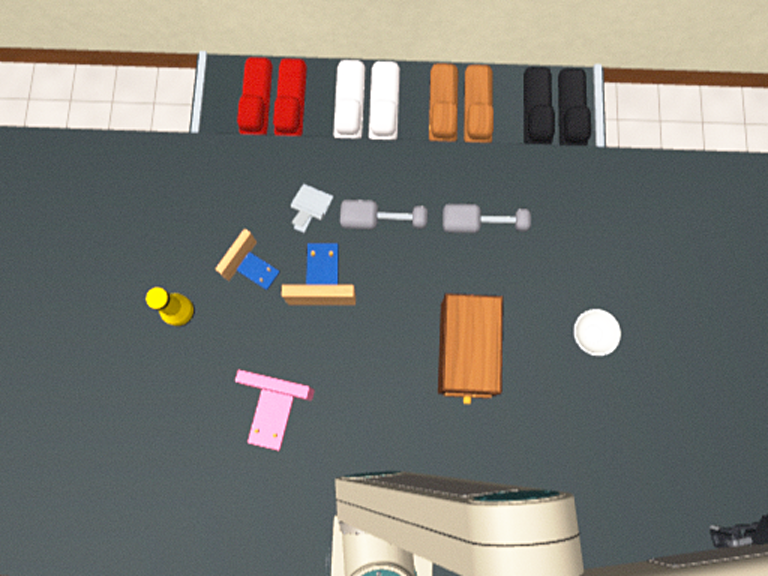

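The stand could be any of three things in the top picture (768 px wide view).
- **Pink stand, (275,410):** ruled out by colour.
- **Small wood/blue stand, (248,260):** its foot is about 50 px long, and it is askew.
- **Large wood/blue stand, (318,275):** its foot is about 73 px long, and its board points away from the robot. It is the larger of the two that aren't pink, so it fits.

The key box is at (472,345), so the stand's right (-y) end goes against the box's +y side. I'll confirm this in one crop.

```bash
python3 - <<'E'
from h import *
s=r.get_state();print({k:np.round(s[k],3).tolist() for k in("joint_positions","position","tool_rot","wrist_force","opening")})
a=r.snapshot("top");b=r.snapshot("scene")
for p in(a,b): print(p["fx"],p["cx"],p["cy"])
ca=a["frame"][150:280,130:350];cb=b["frame"][130:250,190:410]
cv2.imwrite("pics/c1.png",np.vstack([cv2.resize(ca,(660,390*220//220),interpolation=cv2.INTER_CUBIC)[:300],cv2.resize(cb,(660,360),interpolation=cv2.INTER_CUBIC)[:290]]))
E
```

```text
{'joint_positions': [-83.216, 15.834, -1.511, 72.649, -0.002, 84.076], 'position': [0.137, -0.61, 0.231], 'tool_rot': [[0.976, 0.22, -0.0], [0.22, -0.976, -0.0], [-0.0, 0.0, -1.0]], 'wrist_force': [0.141, -0.705, 0.238], 'opening': 1.001}
430.3352443079763 255.48066023368642 197.92973914208625
486.4067341803234 262.8256777226778 197.48238389455713
```

View pics/c1.png

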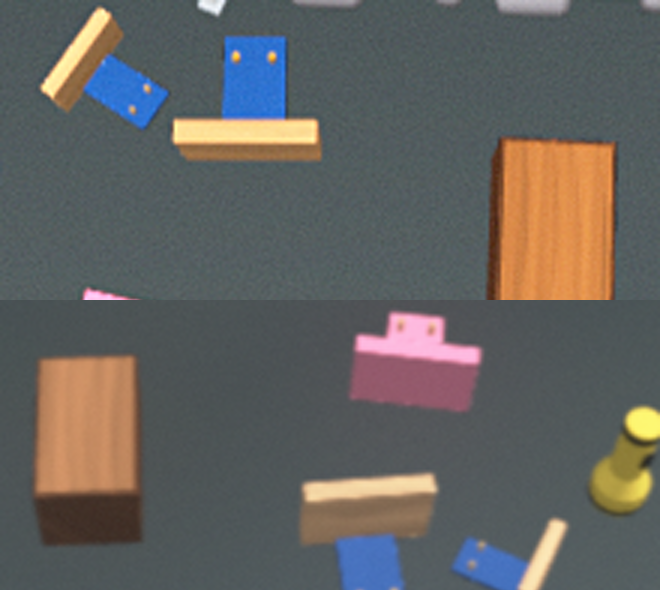

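The crop confirms it: the large wood/blue stand's foot (crop 173–321, 120–160) is about 145 px long against roughly 100 for the small one. The box is to its right (crop x ≈ 495–616). Next I'll measure, then move.

```bash
python3 - <<'E'
from h import *
a=r.snapshot("top");b=r.snapshot("scene")
c=lambda x,y:(130+x/3,150+y/3); d=lambda x,y:(190+x/3,130+(y-300)/3)
P=lambda n,v:print(n,np.round(v,4))
# foot top edge corners: front-top(+x side) left/right, rear(-x side)
P("top far L",tri((a,c(173,120)),(b,d(436,495))))
P("top near L",tri((a,c(173,145)),(b,d(434,475))))
P("top near R",tri((a,c(319,145)),(b,d(303,485))))
P("top far R",tri((a,c(319,120)),(b,d(302,502))))
for x,y in((183,160),(321,160)):P("under bottom",atz(a,c(x,y),0))
for x,y in((226,37),(286,38)):P("board end z12",atz(a,c(x,y),.012))
P("box far L",tri((a,c(499,139)),(b,d(138,493))))
P("box far R",tri((a,c(616,142)),(b,d(37,493))))
for u,v in((445,294),(502,296),(438,394),(501,395)): P("box top",atz(a,(u/1.5,v/1.5),.112))
s=r.get_state();print(s["tool_rot"])
g=np.array([.60,.16,.33])-s["position"];print("tool shift cm",100*np.array(s["tool_rot"]).T@g)
E
```

```text
top far L [0.5657 0.2314 0.0871]
top near L [0.5389 0.231  0.088 ]
top near R [0.5444 0.0782 0.0877]
top far R [0.5701 0.077  0.0918]
under bottom [0.54  0.233 0.   ]
under bottom [0.5454 0.0795 0.    ]
board end z12 [0.6803 0.1921 0.012 ]
board end z12 [0.6815 0.1245 0.012 ]
box far L [ 0.5544 -0.1103  0.1017]
box far R [ 0.5537 -0.2271  0.1106]
box top [ 0.5533 -0.1093  0.112 ]
box top [ 0.5532 -0.2263  0.112 ]
box top [ 0.3491 -0.0987  0.112 ]
box top [ 0.3517 -0.224   0.112 ]
[[ 9.75515886e-01  2.19928980e-01  1.68416986e-05]
 [ 2.19928980e-01 -9.75515883e-01 -7.51254892e-05]
 [-9.29277684e-08  7.69900858e-05 -9.99999997e-01]]
tool shift cm [ 62.05052341 -64.91418543  -9.87075975]
```

Call:
{"method": "apply_moves", "body": {"series": [[[0,0,-4.1,0,0,0.111,8.54],[0,0,-4.1,0,0,0.111,8.54],[2.1,-3.5,-0.2,0,0,0,8.54],[2.1,-3.5,-0.2,0,0,0,8.54],[2.1,-3.5,-0.2,0,0,0,8.54],[2.1,-3.5,-0.2,0,0,0,8.54],[2.1,-3.5,-0.2,0,0,0,8.54],[2.1,-3.5,-0.2,0,0,0,8.54],[2.1,-3.5,-0.2,0,0,0,8.54],[2.1,-3.5,-0.2,0,0,0,8.54],[2.1,-3.5,0,0,0,0,8.54],[2.1,-3.5,0,0,0,0,8.54]]]}}

```text
t: 2.0
position: [0.3482, -0.258, 0.3298]
tool_rot: [[1.0, -0.001, 0.001], [-0.001, -1.0, -0.001], [0.001, 0.001, -1.0]]
wrist_force: [1.4, 0.5, 0.8]
opening: 1.002
finger_force: 0.0
```

Call:
{"method": "apply_moves", "body": {"series": [[[2.1,-3.5,0,0,0,0,8.54],[2.1,-3.5,0,0,0,0,8.54],[2.1,-3.5,0,0,0,0,8.54],[2.1,-3.5,0,0,0,0,8.54],[2.1,-3.5,0,0,0,0,8.54],[2.1,-3.5,0,0,0,0,8.54],[2.1,-3.5,0,0,0,0,8.54],[2.1,-3.5,0,0,0,0,8.54],[2.1,-3.5,0,0,0,0,8.54],[2.1,-3.5,0,0,0,0,8.54],[2.1,-3.5,0,0,0,0,8.54],[2.1,-3.5,0,0,0,0,8.54]]]}}

```text
t: 3.0
position: [0.6001, 0.1193, 0.3303]
tool_rot: [[0.997, 0.075, -0.003], [0.075, -0.997, 0.034], [-0.0, -0.034, -0.999]]
wrist_force: [0.9, -0.7, 0.4]
opening: 1.005
finger_force: 0.0
```

```bash
python3 - <<'E'
from h import *
s=r.get_state();print({k:np.round(s[k],3).tolist() for k in("t","joint_positions","position","tool_rot")})
p=r.snapshot("wrist");cv2.imwrite("pics/w1.png",cv2.resize(p["frame"],None,fx=1.5,fy=1.5,interpolation=cv2.INTER_CUBIC))
V=np.array(p["view"]);print(-V[:3,:3].T@V[:3,3],V[2,:3],p["fx"])
import json;json.dump({k:(np.array(p[k]).tolist()) for k in("fx","fy","cx","cy","view")},open("w1.json","w"))
E
```

```text
{'t': 3.0, 'joint_positions': [4.251, 12.533, 6.015, 83.509, 1.964, 179.941], 'position': [0.6, 0.119, 0.33], 'tool_rot': [[0.997, 0.075, -0.003], [0.075, -0.997, 0.034], [-0.0, -0.034, -0.999]]}
[0.67185043 0.12063956 0.4719128 ] [-0.28185359  0.01140697 -0.95938962] 297.3959905997415
```

View pics/w1.png

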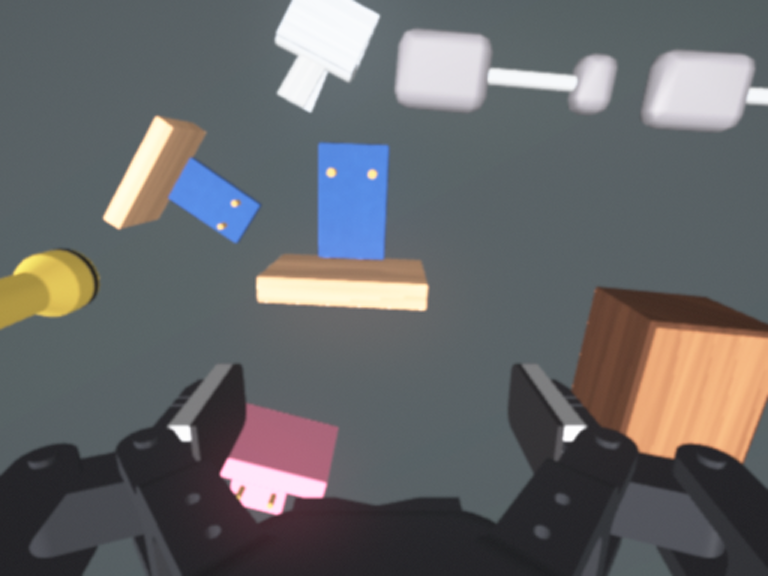

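The wrist view shows:
- the target stand: board end at about (319–388,145), foot top face at about (257–428, 278–310)
- the box at right, with its +y side edge at about (600,290)

Joint 6 hit its limit, so I'll unwind it by nearly a full turn. Raised here, that is safe.

Call:
{"method": "apply_moves", "body": {"series": [[[0,0,0,0,0,-0.124,8.54],[0,0,0,0,0,-0.124,8.54],[0,0,0,0,0,-0.124,8.54],[0,0,0,0,0,-0.124,8.54],[0,0,0,0,0,-0.124,8.54],[0,0,0,0,0,-0.124,8.54],[0,0,0,0,0,-0.124,8.54],[0,0,0,0,0,-0.124,8.54],[0,0,0,0,0,-0.124,8.54],[0,0,0,0,0,-0.124,8.54],[0,0,0,0,0,-0.124,8.54],[0,0,0,0,0,-0.124,8.54]]]}}

```text
t: 4.05
position: [0.5992, 0.1173, 0.3304]
tool_rot: [[0.004, 1.0, -0.003], [0.999, -0.004, 0.034], [0.034, -0.003, -0.999]]
wrist_force: [-0.4, 0.8, -0.3]
opening: 0.999
finger_force: 0.0
```

Call:
{"method": "apply_moves", "body": {"series": [[[0,0,0,0,0,-0.124,8.54],[0,0,0,0,0,-0.124,8.54],[0,0,0,0,0,-0.124,8.54],[0,0,0,0,0,-0.124,8.54],[0,0,0,0,0,-0.124,8.54],[0,0,0,0,0,-0.124,8.54],[0,0,0,0,0,-0.124,8.54],[0,0,0,0,0,-0.124,8.54],[0,0,0,0,0,-0.124,8.54],[0,0,0,0,0,-0.124,8.54],[0,0,0,0,0,-0.124,8.54],[0,0,0,0,0,-0.124,8.54]]]}}

```text
t: 5.05
position: [0.5992, 0.1173, 0.3304]
tool_rot: [[-0.996, 0.087, -0.003], [0.087, 0.996, 0.034], [0.006, 0.033, -0.999]]
wrist_force: [-0.2, 0.1, -0.6]
opening: 0.997
finger_force: 0.0
```

Call:
{"method": "apply_moves", "body": {"series": [[[0,0,0,0,0,-0.124,8.54],[0,0,0,0,0,-0.124,8.54],[0,0,0,0,0,-0.124,8.54],[0,0,0,0,0,-0.124,8.54],[0,0,0,0,0,-0.124,8.54],[0,0,0,0,0,-0.124,8.54],[0,0,0,0,0,-0.124,8.54],[0,0,0,0,0,-0.124,8.54],[0,0,0,0,0,-0.124,8.54],[0,0,0,0,0,-0.124,8.54],[0,0,0,0,0,-0.124,8.54],[0,0,0,0,0,-0.124,8.54]]]}}

```text
t: 6.05
position: [0.5992, 0.1173, 0.3304]
tool_rot: [[-0.169, -0.986, -0.003], [-0.985, 0.169, 0.034], [-0.033, 0.009, -0.999]]
wrist_force: [-0.3, 0.1, -0.3]
opening: 0.999
finger_force: 0.0
```

Call:
{"method": "apply_moves", "body": {"series": [[[0,0,0,0,0,-0.124,8.54],[0,0,0,0,0,-0.124,8.54],[0,0,0,0,0,-0.124,8.54],[0,0,0,0,0,-0.124,8.54],[0,0,0,0,0,-0.124,8.54],[0,0,0,0,0,-0.124,8.54],[0,0,0,0,0,-0.124,8.54],[0,0,0,0,0,-0.124,8.54],[0,0,0,0,0,-0.124,8.54],[0,0,0,0,0,-0.124,8.54],[0,0,0,0,0,-0.124,8.54],[0,0,0,0,0,-0.124,8.54]]]}}

```text
t: 7.05
position: [0.5992, 0.1173, 0.3304]
tool_rot: [[0.968, -0.25, -0.003], [-0.25, -0.968, 0.034], [-0.011, -0.032, -0.999]]
wrist_force: [-0.1, -0.3, 0.8]
opening: 1.001
finger_force: 0.0
```

```bash
cat >> h.py <<'E'
def goto(pos,R):
    from scipy.spatial.transform import Rotation as Ro
    s=r.get_state();T=np.array(s["tool_rot"]);q=Ro.from_matrix(T.T@np.array(R)).as_rotvec()
    print("t",s["t"],"j",np.round(s["joint_positions"],1),"pos",np.round(s["position"],4),"F",np.round(s["wrist_force"],1),"shift@now",np.round(100*T.T@(np.array(pos)-s["position"]),2),"shift@goal",np.round(100*np.array(R).T@(np.array(pos)-s["position"]),2),"turn",np.round(q,3))
E
python3 - <<'E'
from h import *
import json
w=json.load(open("w1.json"))
a=r.snapshot("top")
c=lambda x,y:(130+x/3,150+y/3); e=lambda u,v:(u/1.5,v/1.5)
P=lambda n,v:print(n,np.round(v,4))
P("bL",tri((a,c(226,37)),(w,e(319,143))));P("bR",tri((a,c(286,38)),(w,e(388,146))))
P("nearL",tri((a,c(173,145)),(w,e(257,302))));P("nearR",tri((a,c(319,145)),(w,e(428,310))))
for q in((319,143),(388,146),(318,257),(385,259)):P("b z12",atz(w,e(*q),.012))
for q in((257,278),(427,286),(257,302),(428,310)):P("foot z100",atz(w,e(*q),.1))
for q in((597,288),(655,321)):P("box",(atz(w,e(*q),.112)))
goto([.66,.158,.15],np.diag([1.,-1,-1]))
E
```

```text
bL [0.682  0.1938 0.0066]
bR [0.6846 0.1257 0.0012]
nearL [0.5387 0.2312 0.0902]
nearR [0.5442 0.0775 0.0887]
b z12 [0.682  0.1938 0.012 ]
b z12 [0.6842 0.1259 0.012 ]
b z12 [0.5674 0.1904 0.012 ]
b z12 [0.5711 0.1196 0.012 ]
foot z100 [0.5643 0.2295 0.1   ]
foot z100 [0.5697 0.0818 0.1   ]
foot z100 [0.5423 0.2295 0.1   ]
foot z100 [0.548  0.0785 0.1   ]
box [ 0.5832 -0.0565  0.112 ]
box [ 0.5588 -0.1103  0.112 ]
t 7.1 j [   4.1   12.4    5.9   83.5    1.9 -161.6] pos [0.5992 0.1173 0.3304] F [ 0.2 -0.2  0.7] shift@now [ 5.09 -4.86 18.15] shift@goal [ 6.08 -4.07 18.04] turn [-0.033  0.007 -0.249]
```

Call:
{"method": "apply_moves", "body": {"series": [[[0,0,0,-0.011,0.002,-0.095,8.54],[0,0,0,-0.011,0.002,-0.095,8.54],[0,0,0,-0.011,0.003,-0.095,8.54],[1.74,-1.3,0,0,0,0,8.54],[1.74,-1.3,0,0,0,0,8.54],[1.74,-1.3,0,0,0,0,8.54],[0,0,3.5,0,0,0,8.54],[0,0,3.5,0,0,0,8.54],[0,0,3.5,0,0,0,8.54],[0,0,3.5,0,0,0,8.54],[0,0,3.0,0,0,0,8.54],[0,0,2.0,0,0,0,8.54]]]}}

```text
t: 8.1
position: [0.6482, 0.1574, 0.1364]
tool_rot: [[1.0, 0.023, -0.005], [0.023, -1.0, -0.0], [-0.005, 0.0, -1.0]]
wrist_force: [0.0, 0.1, -0.5]
opening: 0.998
finger_force: 0.0
```

```bash
python3 - <<'E'
from h import *
from scipy.spatial.transform import Rotation as Ro
R=Ro.from_euler("z",2,degrees=True).as_matrix()@np.diag([1.,-1,-1])
goto([.65,.158,.02],R)
p=r.snapshot("wrist");cv2.imwrite("pics/w2.png",cv2.resize(p["frame"],None,fx=1.5,fy=1.5,interpolation=cv2.INTER_CUBIC))
for X in([.543,.155,0],[.683,.16,.012],[.65,.158,.012]):print(np.array(proj(p,X))*1.5)
import json;json.dump({k:(np.array(p[k]).tolist()) for k in("fx","fy","cx","cy","view")},open("w2.json","w"))
E
```

```text
t 8.1 j [   8.1   23.6   -2.5   64.2    0.  -173.2] pos [0.6482 0.1574 0.1364] F [ 0.   0.1 -0.5] shift@now [ 0.24 -0.05 11.64] shift@goal [ 0.18 -0.05 11.64] turn [ 0.     0.005 -0.011]
[377.37564156 418.0827904 ]
[374.78108118 222.97111083]
[376.80520746 276.65924986]
```

View pics/w2.png

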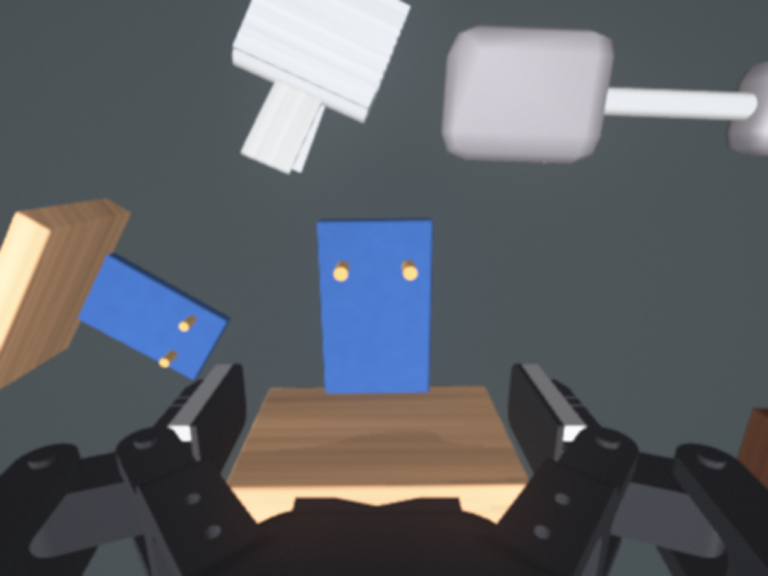

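The wrist view shows the board centred between the open fingers, with its end at (318–432,220) and near zero relative yaw. This matches the prediction (375,223), so I'll descend.

Call:
{"method": "apply_moves", "body": {"series": [[[0.2,0,3.0,0,0.005,-0.01,8.54],[0,0,3.0,0,0,0,8.54],[0,0,2.6,0,0,0,8.54],[0,0,1.6,0,0,0,8.54],[0,0,1.0,0,0,0,8.54],[0,0,0.5,0,0,0,8.54],[0,0,0.5,0,0,0,8.54],[0,0,0.2,0,0,0,8.54],[0,0,0.2,0,0,0,8.54],[0,0,0,0,0,0,8.54]]]}}

```text
t: 8.98
position: [0.6538, 0.1581, 0.0153]
tool_rot: [[0.999, 0.036, 0.007], [0.036, -0.999, 0.001], [0.007, -0.001, -1.0]]
wrist_force: [-1.0, -0.0, 0.2]
opening: 0.998
finger_force: 0.0
```

Call:
{"method": "apply_moves", "body": {"series": [[[0,0,0.4,0,0,0,7.7],[0,0,0.4,0,0,0,7.7],[0,0,0.3,0,0,0,7.7],[0,0,0.2,0,0,0,7.7],[0,0,0.2,0,0,0,7.7],[0,0,0,0,0,0,7.7]]]}}

```text
t: 9.48
position: [0.6526, 0.1579, -0.0012]
tool_rot: [[0.999, 0.036, 0.004], [0.036, -0.999, 0.0], [0.004, -0.0, -1.0]]
wrist_force: [0.1, -0.2, 0.4]
opening: 0.899
finger_force: 0.0
```

Call:
{"method": "apply_moves", "body": {"series": [[[0,0,0.2,0,0,0,7.5],[0,0,0.2,0,0,0,7.5],[0,0,0.2,0,0,0,7.5],[0,0,0,0,0,0,7.5]]]}}

```text
t: 9.82
position: [0.6528, 0.158, -0.0071]
tool_rot: [[0.999, 0.036, 0.004], [0.036, -0.999, 0.0], [0.005, -0.0, -1.0]]
wrist_force: [0.2, -0.7, 0.4]
opening: 0.882
finger_force: 0.0
```

Call:
{"method": "apply_moves", "body": {"force": 60, "series": [[[0,0,0,0,0,0,6.6],[0,0,0,0,0,0,6.6],[0,0,0,0,0,0,6.6],[0,0,0,0,0,0,6.6],[0,0,0,0,0,0,6.6],[0,0,0,0,0,0,6.6]]]}}

```text
t: 10.32
position: [0.6533, 0.1581, -0.0062]
tool_rot: [[0.999, 0.036, 0.006], [0.036, -0.999, 0.001], [0.006, -0.001, -1.0]]
wrist_force: [-0.8, 0.8, 3.5]
opening: 0.803
finger_force: 69.5
```

Call:
{"method": "apply_moves", "body": {"series": [[[0,0,-0.1,0,0,0,6.6],[0.01,0,-0.44,0,0.04,0,6.6],[0.01,0,-0.87,0,0.08,0,6.6],[0.01,0,-0.87,0,0.08,0,6.6],[0.01,0,-0.87,0,0.08,0,6.6],[0.01,0,-0.87,0,0.08,0,6.6]]]}}

```text
t: 10.82
position: [0.6493, 0.1578, 0.0344]
tool_rot: [[0.931, 0.036, 0.363], [0.033, -0.999, 0.013], [0.363, -0.0, -0.932]]
wrist_force: [1.5, 0.7, -1.9]
opening: 0.795
finger_force: 69.0
```

```bash
python3 - <<'E'
from h import *
s=r.get_state();print({k:np.round(s[k],3).tolist() for k in("t","joint_positions","position","tool_rot","wrist_force","torque")})
E
```

```text
{'t': 10.817, 'joint_positions': [9.253, 18.953, -27.813, 22.075, -2.599, -173.291], 'position': [0.649, 0.158, 0.034], 'tool_rot': [[0.931, 0.036, 0.363], [0.033, -0.999, 0.013], [0.363, -0.0, -0.932]], 'wrist_force': [1.534, 0.677, -1.863], 'torque': [-0.059, -0.059, 0.013]}
```

Call:
{"method": "apply_moves", "body": {"series": [[[0.01,0,-0.87,0,0.08,0,6.6],[0.01,0,-0.87,0,0.08,0,6.6],[0.01,0,-0.87,0,0.08,0,6.6],[0.01,0,-0.87,0,0.08,0,6.6],[0.01,0,-0.87,0,0.08,0,6.6],[0.01,0,-0.87,0,0.08,0,6.6]]]}}

```text
t: 11.32
position: [0.6208, 0.1567, 0.0787]
tool_rot: [[0.659, 0.036, 0.751], [0.024, -0.999, 0.027], [0.752, -0.0, -0.659]]
wrist_force: [2.6, 0.7, -2.9]
opening: 0.801
finger_force: 68.9
```

```bash
python3 - <<'E'
from h import *
s=r.get_state();print({k:np.round(s[k],3).tolist() for k in("t","joint_positions","position","wrist_force","torque")})
E
```

```text
{'t': 11.317, 'joint_positions': [11.655, 11.443, -51.138, -20.941, -7.184, -173.649], 'position': [0.621, 0.157, 0.079], 'wrist_force': [2.635, 0.652, -2.939], 'torque': [-0.042, 0.61, 0.114]}
```

Call:
{"method": "apply_moves", "body": {"series": [[[0.01,0,-0.87,0,0.08,0,6.6],[0.01,0,-0.87,0,0.08,0,6.6],[0,0,0,0,0,0,6.6]]]}}

```text
t: 11.57
position: [0.6057, 0.1558, 0.0885]
tool_rot: [[0.532, 0.036, 0.846], [0.021, -0.999, 0.03], [0.847, 0.002, -0.532]]
wrist_force: [-0.1, -1.1, 4.6]
opening: 0.797
finger_force: 69.7
```

```bash
python3 - <<'E'
from h import *
s=r.get_state();print({k:np.round(s[k],3).tolist() for k in("t","joint_positions","position","wrist_force","torque","tool_rot")})
E
```

```text
{'t': 11.567, 'joint_positions': [12.702, 14.177, -58.171, -39.745, -9.021, -174.375], 'position': [0.606, 0.156, 0.088], 'wrist_force': [-0.117, -1.07, 4.585], 'torque': [-0.526, 0.149, -0.044], 'tool_rot': [[0.532, 0.036, 0.846], [0.021, -0.999, 0.03], [0.847, 0.002, -0.532]]}
```

```bash
cat > fk.py <<'E'
import numpy as np
from scipy.optimize import least_squares,minimize
D=[([-83.216,15.837,-1.513,72.651,0],(.137,-.61,.231)),([4.251,12.533,6.015,83.509,1.964],(.600,.1193,.3303)),([8.1,23.6,-2.5,64.2,0],(.6482,.1574,.1364)),
([9.253,18.953,-27.813,22.075,-2.599],(.6493,.1578,.0344)),([11.655,11.443,-51.138,-20.941,-7.184],(.6208,.1567,.0787)),([12.702,14.177,-58.171,-39.745,-9.021],(.6057,.1558,.0885))]
def pl(q,p):
    h,a,b,al,be,L,r0=p; q=np.radians(q); s2=q[1]+al; s3=q[1]-q[2]+be; s4=q[1]-q[2]+q[3]
    # angles below horizontal for s3,s4 ; from vertical for s2
    return np.array([r0+a*np.sin(s2)+b*np.cos(s3)+L*np.cos(q[4])*np.cos(s4), h+a*np.cos(s2)-b*np.sin(s3)-L*np.cos(q[4])*np.sin(s4)])
def res(p):
    o=[]
    for q,X in D:
        j=np.radians(q[0]); o+=list(pl(q,p)-[X[0]*np.cos(j)+X[1]*np.sin(j),X[2]])
    return np.array(o+[1e-3*p[6],1e-3*p[3]])
best=min((least_squares(res,[.3,.4,.4,0,be,.25,0]) for be in(-.5,0,.5)),key=lambda s:s.cost)
E
python3 - <<'E'
from fk import *
p=best.x;print(np.round(p,3),np.abs(best.fun[:12]).max())
for pitch in(75,80,85,90):
  for rho in(.58,.6,.62,.65,.68,.72):
    s4=np.radians(90-pitch)
    f=lambda q:pl([0,q[0],q[1],90-pitch-q[0]+q[1],0],p)-[rho,.11]
    s=least_squares(f,[15,-55]);print(pitch,rho,np.round(s.x,1),round(90-pitch-s.x[0]+s.x[1],1),round(s.cost**.5,4))
E
```

```text
[ 0.23   0.546  0.49  -0.004 -0.032  0.393  0.003] 0.0003239339425106236
75 0.58 [ 32.2 -70.4] -87.6 0.0
75 0.6 [ 31.3 -68.1] -84.4 0.0
75 0.62 [ 30.8 -65.7] -81.5 0.0
75 0.65 [ 30.4 -62.2] -77.7 0.0
75 0.68 [ 30.5 -58.7] -74.2 0.0
75 0.72 [ 31.1 -54. ] -70.1 0.0
80 0.58 [ 42.2 -70.5] -102.7 0.0
80 0.6 [ 40.4 -68.3] -98.6 0.0
80 0.62 [ 39.1 -66. ] -95.1 0.0
80 0.65 [ 37.8 -62.6] -90.3 0.0
80 0.68 [ 37.1 -59.1] -86.2 0.0
80 0.72 [ 36.8 -54.4] -81.3 0.0
85 0.58 [ 51.5 -69.7] -116.2 0.0
85 0.6 [ 49.1 -67.5] -111.6 0.0
85 0.62 [ 47.2 -65.3] -107.5 0.0
85 0.65 [ 45.1 -62. ] -102.1 0.0
85 0.68 [ 43.7 -58.7] -97.4 0.0
85 0.72 [ 42.7 -54.1] -91.9 0.0
90 0.58 [ 59.6 -67.9] -127.4 0.0
90 0.6 [ 56.8 -65.9] -122.7 0.0
90 0.62 [ 54.6 -63.8] -118.4 0.0
90 0.65 [ 52.  -60.7] -112.7 0.0
90 0.68 [ 50.2 -57.5] -107.6 0.0
90 0.72 [ 48.6 -53.1] -101.7 0.0
```

Joint 3 nears its limit at 58° of pitch. The fitted kinematics show that 85° is reachable a bit farther out, at x ≈ 0.675. I'll carry the stand there and finish the turn in hand.

Call:
{"method": "apply_moves", "body": {"series": [[[0.85,0,-0.53,0,0,0,6.6],[1.8,0,1.6,0,0,0,6.6],[1.8,0,1.6,0,0,0,6.6],[1.8,0,1.6,0,0,0,6.6],[0,0,0,0,0,0,6.6]]]}}

```text
t: 11.98
position: [0.6821, 0.159, 0.1214]
tool_rot: [[0.531, 0.035, 0.846], [0.018, -0.999, 0.03], [0.847, -0.001, -0.532]]
wrist_force: [2.8, 0.1, -3.5]
opening: 0.8
finger_force: 69.5
```

```bash
python3 - <<'E'
from h import *
from scipy.spatial.transform import Rotation as Ro
R=Ro.from_euler("z",2,degrees=True).as_matrix()@np.diag([1.,-1,-1])@Ro.from_euler("y",85,degrees=True).as_matrix()
goto([.675,.159,.13],R)
E
```

```text
t 11.9833 j [  11.    14.2  -48.8  -30.6   -7.5 -175.2] pos [0.6821 0.159  0.1214] F [ 2.8  0.1 -3.5] shift@now [ 0.35 -0.03 -1.06] shift@goal [ 0.8  -0.02 -0.78] turn [-0.001  0.473 -0.001]
```

Call:
{"method": "apply_moves", "body": {"series": [[[0.1,0,-0.15,0,0.079,0,6.6],[0.1,0,-0.15,0,0.079,0,6.6],[0.1,0,-0.15,0,0.079,0,6.6],[0.1,0,-0.15,0,0.079,0,6.6],[0.1,0,-0.15,0,0.079,0,6.6],[0.1,0,-0.15,0,0.079,0,6.6],[0,0,0,0,0,0,6.6],[0,0,0,0,0,0,6.6]]]}}

```text
t: 12.65
position: [0.6695, 0.1583, 0.1196]
tool_rot: [[0.107, 0.036, 0.994], [0.006, -0.999, 0.036], [0.994, 0.002, -0.107]]
wrist_force: [-0.0, 0.3, -5.8]
opening: 0.795
finger_force: 69.9
```

```bash
python3 - <<'E'
from h import *
from scipy.spatial.transform import Rotation as Ro
R=Ro.from_euler("z",2,degrees=True).as_matrix()@np.diag([1.,-1,-1])@Ro.from_euler("y",87,degrees=True).as_matrix()
goto([.675,.159,.113],R)
p=r.snapshot("scene");f=p["frame"];cv2.imwrite("pics/s2.png",cv2.resize(f[130:270,180:430],None,fx=3,fy=3,interpolation=cv2.INTER_CUBIC))
E
```

```text
t 12.65 j [  12.2   40.   -57.7  -91.5  -10.  -179. ] pos [0.6695 0.1583 0.1196] F [-0.   0.3 -5.8] shift@now [-0.6  -0.06  0.62] shift@goal [-0.63 -0.05  0.58] turn [-0.001  0.055  0.002]
```

View pics/s2.png

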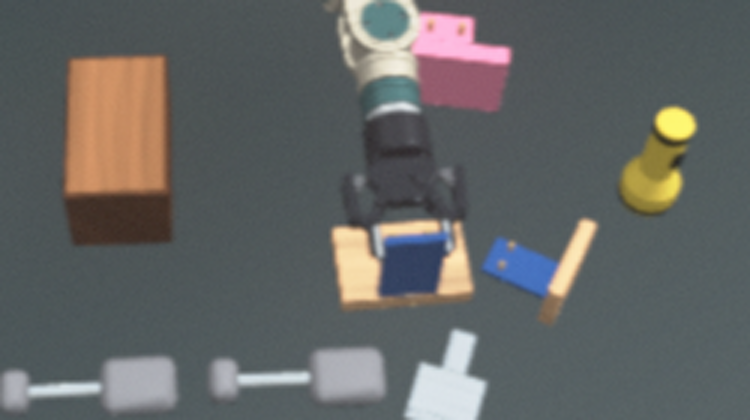

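The scene crop shows the stand upright in hand: foot at about (335–470, 230–305), board held between the fingers, the other things untouched. The wrist passes close to the pink stand at (460,75). I'll shift 3 cm in -y, then lower.

Call:
{"method": "apply_moves", "body": {"series": [[[0,1.5,0.3,0,0.027,0,6.6],[0,1.5,0.3,0,0.027,0,6.6],[-0.4,0,0,0,0,0,6.6],[-0.4,0,0,0,0,0,6.6],[-0.2,0,0,0,0,0,6.6],[-0.1,0,0,0,0,0,6.6],[0,0,0,0,0,0,6.6]]]}}

```text
t: 13.28
position: [0.6776, 0.1296, 0.1164]
tool_rot: [[0.038, 0.037, 0.999], [0.001, -0.999, 0.037], [0.999, -0.001, -0.038]]
wrist_force: [0.8, 0.3, -5.1]
opening: 0.795
finger_force: 69.9
```

```bash
python3 - <<'E'
from h import *
from scipy.spatial.transform import Rotation as Ro
R=Ro.from_euler("z",2,degrees=True).as_matrix()@np.diag([1.,-1,-1])@Ro.from_euler("y",87,degrees=True).as_matrix()
goto([.675,.129,.109],R)
E
```

```text
t 13.2833 j [   7.9   45.7  -57.2 -100.8   -5.7 -179.7] pos [0.6776 0.1296 0.1164] F [ 0.8  0.3 -5.1] shift@now [-0.75  0.05 -0.24] shift@goal [-0.75  0.05 -0.22] turn [-0.002 -0.015 -0.   ]
```

Call:
{"method": "apply_moves", "body": {"series": [[[-0.3,0,0,0,0,0,6.6],[-0.2,0,0,0,0,0,6.6],[-0.1,0,0,0,0,0,6.6],[-0.1,0,0,0,0,0,6.6],[0,0,0,0,0,0,6.6]]]}}

```text
t: 13.7
position: [0.6789, 0.1297, 0.1121]
tool_rot: [[0.029, 0.038, 0.999], [0.001, -0.999, 0.038], [1.0, -0.001, -0.029]]
wrist_force: [3.2, 1.7, 5.8]
opening: 0.797
finger_force: 69.4
```

Call:
{"method": "apply_moves", "body": {"series": [[[0,0,0,0,0,0,7.6],[0,0,0,0,0,0,8.3],[0,0,0,0,0,0,8.3],[0,0,0,0,0,0,8.3],[1,0,0,0,0,0,8.3],[2,0,0,0,0,0,8.3],[3,0,0,0,0,0,8.3],[3,0,0,0,0,0,8.3],[3,0,0,0,0,0,8.3],[3,0,0,0,0,0,8.3],[3,0,0,0,0,0,8.3]]]}}

```text
t: 14.62
position: [0.6831, 0.1287, 0.2885]
tool_rot: [[0.041, 0.036, 0.999], [0.001, -0.999, 0.036], [0.999, -0.0, -0.041]]
wrist_force: [1.0, -0.6, -0.5]
opening: 0.972
finger_force: 0.0
```

```bash
python3 - <<'E'
from h import *
from scipy.spatial.transform import Rotation as Ro
R=np.diag([1.,-1,-1])
goto([.50,.13,.33],R)
p=r.snapshot("scene");f=p["frame"];A=cv2.resize(f[130:270,180:430],None,fx=2,fy=2,interpolation=cv2.INTER_CUBIC)
p=r.snapshot("top");f=p["frame"];B=cv2.resize(f[120:280,110:360],None,fx=2,fy=2,interpolation=cv2.INTER_CUBIC)
cv2.imwrite("pics/s3.png",np.vstack([A,B]))
E
```

```text
t 14.6167 j [   7.7   13.5  -57.3  -68.5   -5.7 -179.7] pos [0.6831 0.1287 0.2885] F [ 1.  -0.6 -0.5] shift@now [  3.4   -0.79 -18.45] shift@goal [-18.31  -0.13  -4.15] turn [-0.028 -1.53   0.028]
```

View pics/s3.png

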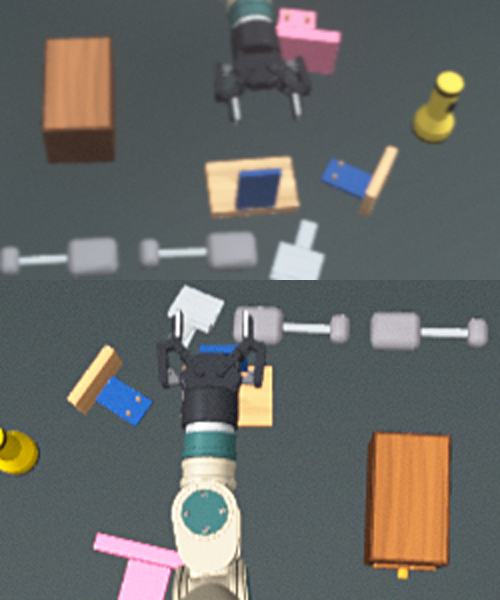

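The scene and top crops show the stand on its foot (upper picture 207–298, 158–215) with the gripper clear, and everything else in place. Now I'll turn the tool down and yaw -90°, to grip the board's 12 mm thickness from above.

Call:
{"method": "apply_moves", "body": {"series": [[[0,0,0,0,-0.124,0,6],[0,0,0,0,-0.124,0,6],[0,0,0,0,-0.124,0,6],[0,0,0,0,-0.124,0,6],[0,0,0,0,-0.124,0,6],[0,0,0,0,-0.124,0,6],[0,0,0,0,-0.124,0,6],[0,0,0,0,-0.124,0,6],[0,0,0,0,-0.124,0,6],[0,0,0,0,-0.124,0,6],[0,0,0,0,-0.124,0,6],[0,0,0,0,-0.124,0,6]]]}}

```text
t: 15.72
position: [0.6925, 0.1301, 0.2836]
tool_rot: [[0.949, 0.037, 0.313], [0.035, -0.999, 0.011], [0.313, 0.0, -0.95]]
wrist_force: [1.7, -0.9, 0.1]
opening: 0.702
finger_force: 0.0
```

Call:
{"method": "apply_moves", "body": {"series": [[[0,0,0,0,-0.042,0,6],[0,0,0,0,0,0.124,6],[0,0,0,0,0,0.124,6],[0,0,0,0,0,0.124,6],[0,0,0,0,0,0.124,6],[0,0,0,0,0,0.124,6],[0,0,0,0,0,0.124,6],[0,0,0,0,0,0.124,6],[0,0,0,0,0,0.124,6],[0,0,0,0,0,0.124,6],[0,0,0,0,0,0.124,6],[0,0,0,0,0,0.124,6]]]}}

```text
t: 16.72
position: [0.6925, 0.13, 0.2809]
tool_rot: [[0.228, -0.934, 0.275], [-0.972, -0.234, 0.01], [0.055, -0.27, -0.961]]
wrist_force: [-0.2, -0.3, 0.0]
opening: 0.701
finger_force: 0.0
```

```bash
python3 - <<'E'
from h import *
from scipy.spatial.transform import Rotation as Ro
R=Ro.from_euler("z",-88,degrees=True).as_matrix()@np.diag([1.,-1,-1])
goto([.664,.129,.25],R)
p=r.snapshot("wrist");cv2.imwrite("pics/w3.png",cv2.resize(p["frame"],None,fx=1.5,fy=1.5,interpolation=cv2.INTER_CUBIC))
for n,X in dict(btopL=[.667,.164,.14],btopR=[.667,.094,.14],fL=[.57,.204,.024],rL=[.67,.204,.024],fR=[.57,.054,.024],rR=[.67,.054,.024]).items():print(n,np.round(np.array(proj(p,X))*1.5))
import json;json.dump({k:(np.array(p[k]).tolist()) for k in("fx","fy","cx","cy","view")},open("w3.json","w"))
E
```

```text
t 16.7167 j [  5.8  12.2  -2.1  59.8  -1.  -98. ] pos [0.6925 0.13   0.2809] F [-0.2 -0.3  0. ] shift@now [-0.73  3.52  2.19] shift@goal [-0.    2.85  3.09] turn [-0.278 -0.028  0.202]
btopL [459. 346.]
btopR [492. 243.]
fL [566. 378.]
rL [456. 342.]
fR [633. 211.]
rR [507. 180.]
```

View pics/w3.png

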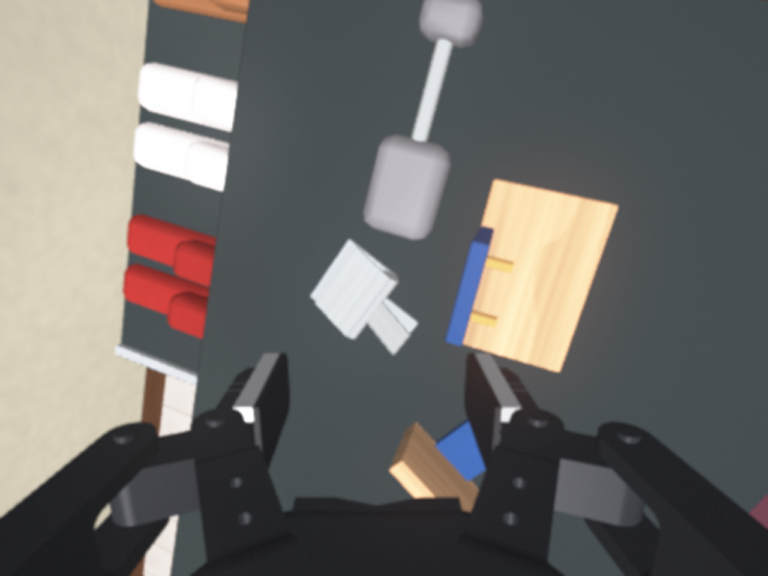

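The wrist view shows the stand upright: foot corners at (493,180), (618,206) and (560,371), board top edge from (451,342) to (485,232), clamp and shoe tree clear of it.

```bash
python3 - <<'E'
from h import *
import json
w=json.load(open("w3.json"));P=lambda n,v:print(n,np.round(v,4))
for q in((493,180),(618,206),(560,371)):P("foot top",atz(w,(q[0]/1.5,q[1]/1.5),.024))
for q in((475,230),(493,230),(446,342),(463,345)):P("board top",atz(w,(q[0]/1.5,q[1]/1.5),.14))
E
```

```text
foot top [0.6808 0.057  0.024 ]
foot top [0.5818 0.0532 0.024 ]
foot top [0.5764 0.1996 0.024 ]
board top [0.6791 0.0891 0.14  ]
board top [0.6688 0.0862 0.14  ]
board top [0.6758 0.1644 0.14  ]
board top [0.6648 0.1627 0.14  ]
```

Call:
{"method": "apply_moves", "body": {"series": [[[0,0,0,-0.1,-0.01,0.067,6],[0,0,0,-0.1,-0.01,0.067,6],[0,0,0,-0.078,-0.008,0.068,6],[0,0,0,0,0,0,6]]]}}

```text
t: 17.1
position: [0.6953, 0.1297, 0.2797]
tool_rot: [[0.04, -0.999, -0.002], [-0.999, -0.04, -0.004], [0.003, 0.002, -1.0]]
wrist_force: [0.8, -0.4, -0.6]
opening: 0.7
finger_force: 0.0
```

Call:
{"method": "apply_moves", "body": {"series": [[[0.1,1.15,1,0,0,0,5],[0.1,1.15,2,0,0,0,5],[0,0,3,0,0,0,5],[0,0,3,0,0,0,5],[0,0,3,0,0,0,5],[0,0,2,0,0,0,5],[0,0,1,0,0,0,5],[0,0,0.6,0,0,0,5],[0,0,0,0,0,0,5]]]}}

```text
t: 17.85
position: [0.6697, 0.1268, 0.1262]
tool_rot: [[0.042, -0.999, 0.002], [-0.999, -0.042, -0.003], [0.003, -0.002, -1.0]]
wrist_force: [-0.2, 0.5, 0.7]
opening: 0.586
finger_force: 0.0
```

Call:
{"method": "apply_moves", "body": {"force": 40, "series": [[[0,-0.2,0.5,0,0,0,2.5],[0,0,0,0,0,0,2.5],[0,0,0,0,0,0,2.5],[0,0,0,0,0,0,0.9],[0,0,0,0,0,0,0.9],[0,0,0,0,0,0,0.9],[0,0,0,0,0,0,0.9],[0,0,0,0,0,0,0.9]]]}}

```text
t: 18.52
position: [0.6735, 0.127, 0.1239]
tool_rot: [[0.041, -0.999, 0.005], [-0.999, -0.041, -0.003], [0.003, -0.005, -1.0]]
wrist_force: [-2.0, 0.2, 5.5]
opening: 0.129
finger_force: 40.7
```

Call:
{"method": "apply_moves", "body": {"series": [[[0,0,-0.3,0,0,0,0.9],[0.5,0.9,0,0,0,0,0.9],[1.0,1.8,0,0,0,0,0.9],[1.0,1.8,0,0,0,0,0.9],[1.0,1.8,0,0,0,0,0.9],[1.0,1.8,0,0,0,0,0.9],[1.0,1.8,0,0,0,0,0.9],[1.0,1.8,0,0,0,0,0.9],[1.0,1.8,0,0,0,0,0.9],[1.0,1.8,0,0,0,0,0.9],[1.0,1.8,0,0,0,0,0.9],[0.8,1.0,0,0,0,0,0.9]]]}}

```text
t: 19.52
position: [0.4926, 0.0162, 0.124]
tool_rot: [[0.04, -0.999, 0.0], [-0.999, -0.04, -0.002], [0.002, -0.0, -1.0]]
wrist_force: [-0.3, 0.4, -4.9]
opening: 0.129
finger_force: 39.3
```

```bash
python3 - <<'E'
from h import *
from scipy.spatial.transform import Rotation as Ro
R=Ro.from_euler("z",-88,degrees=True).as_matrix()@np.diag([1.,-1,-1])
goto([.497,.017,.125],R)
a=r.snapshot("top")
p=r.snapshot("wrist");cv2.imwrite("pics/w4.png",cv2.resize(p["frame"],None,fx=1.5,fy=1.5,interpolation=cv2.INTER_CUBIC))
import json;json.dump({k:(np.array(p[k]).tolist()) for k in("fx","fy","cx","cy","view")},open("w4.json","w"))
E
```

```text
t 19.5167 j [ -5.6   7.4 -25.8  56.8  -0.1 -97.9] pos [0.4926 0.0162 0.124 ] F [-0.3  0.4 -4.9] shift@now [-0.06 -0.44 -0.1 ] shift@goal [-0.06 -0.44 -0.1 ] turn [-0.    -0.002  0.005]
```

View pics/w4.png

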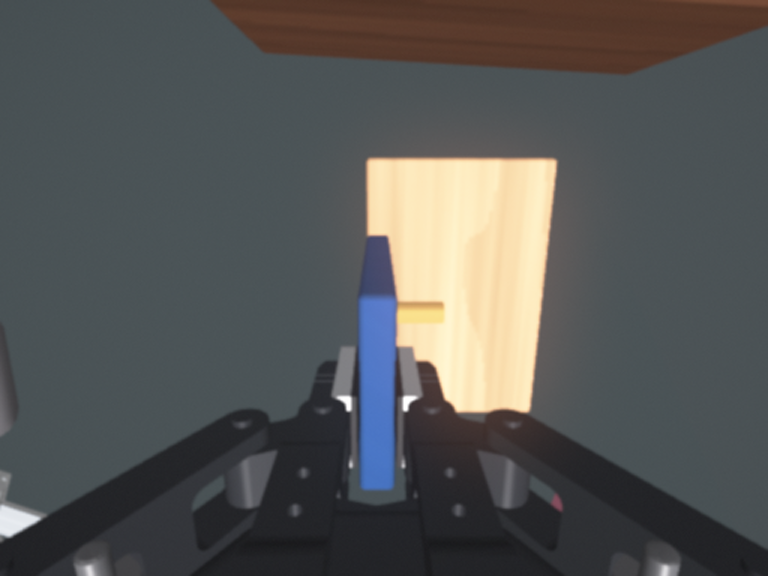

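The wrist view shows the box's bottom edge from (264,52) to (629,73), and the foot's -y end top edge from (367,158) to (555,158). The foot lies within the box's length. Next I'll compute the gap and the relative yaw.

```bash
python3 - <<'E'
from h import *
import json
w=json.load(open("w4.json"))
def ln(n,q1,q2,z):
    A,B=[atz(w,(q[0]/1.5,q[1]/1.5),z) for q in(q1,q2)];d=A-B;print(n,np.round(A[:2],4),np.round(B[:2],4),"len",round(np.linalg.norm(d),4),"yaw",np.round(np.degrees(np.arctan2(d[1],d[0])),2))
# refine lines on image
ln("box z0",(264,52),(629,73),0.)
for l in(0,.003):ln("stand",(367,158),(555,158),.024+l)
E
```

```text
box z0 [ 0.5569 -0.109 ] [ 0.3585 -0.1066] len 0.1984 yaw -0.69
stand [ 0.4993 -0.0564] [ 0.4015 -0.0603] len 0.0979 yaw 2.27
stand [ 0.4992 -0.0564] [ 0.4026 -0.0602] len 0.0967 yaw 2.27
```

Call:
{"method": "apply_moves", "body": {"series": [[[0,0,0,0,0,0.052,0.9],[1.5,0,0,0,0,0,0.9],[1.5,0,0,0,0,0,0.9],[0.7,0,0,0,0,0,0.9],[0,0,0.1,0,0,0,0.9],[0,0,0.1,0,0,0,0.9],[0,0,0,0,0,0,0.9],[0,0,0,0,0,0,0.9]]]}}

```text
t: 20.28
position: [0.4967, -0.0202, 0.1239]
tool_rot: [[-0.011, -1.0, 0.005], [-1.0, 0.011, -0.003], [0.003, -0.005, -1.0]]
wrist_force: [1.4, -2.3, -0.0]
opening: 0.136
finger_force: 40.0
```

```bash
python3 - <<'E'
from h import *
s=r.get_state();print(np.round(s["position"],4),np.round(s["tool_rot"],3).tolist(),s["wrist_force"])
import json
p=r.snapshot("wrist");cv2.imwrite("pics/w5.png",cv2.resize(p["frame"][60:240,120:400],None,fx=2.8,fy=2.8,interpolation=cv2.INTER_CUBIC))
json.dump({k:(np.array(p[k]).tolist()) for k in("fx","fy","cx","cy","view")},open("w5.json","w"))
E
```

```text
[ 0.4967 -0.0202  0.1239] [[-0.011, -1.0, 0.005], [-1.0, 0.011, -0.003], [0.003, -0.005, -1.0]] [ 1.4448431  -2.31021497 -0.04031631]
```

Call:
{"method": "apply_moves", "body": {"series": [[[0.2,0,0,0,0,0,0.9],[0.2,0,0,0,0,0,0.9],[0.2,0,0,0,0,0,0.9],[0.2,0,0,0,0,0,0.9],[0,0,0,0,0,0,0.9]]]}}

```text
t: 20.75
position: [0.496, -0.0279, 0.1239]
tool_rot: [[-0.011, -1.0, 0.004], [-1.0, 0.011, -0.001], [0.001, -0.004, -1.0]]
wrist_force: [0.3, 4.3, 4.9]
opening: 0.13
finger_force: 40.8
```

Call:
{"method": "apply_moves", "body": {"series": [[[0.1,0,0,0,0,0,0.9],[0.1,0,0,0,0,0,0.9],[0,0,0,0,0,0,0.9]]]}}

```text
t: 21.0
position: [0.496, -0.03, 0.1239]
tool_rot: [[-0.012, -1.0, 0.004], [-1.0, 0.012, -0.002], [0.002, -0.004, -1.0]]
wrist_force: [-0.6, 4.6, 5.0]
opening: 0.133
finger_force: 40.8
```

```bash
python3 - <<'E'
from h import *
import json
s=r.get_state();print(np.round(s["position"],4),np.round(s["wrist_force"],2),np.round(s["torque"],2))
p=r.snapshot("wrist");f=cv2.cvtColor(p["frame"],cv2.COLOR_BGR2GRAY);b=p["frame"].astype(int)
# predicted pixels of box base line (original) and stand end
for x in(.42,.45,.48):
    u0=proj(p,[x,-.1078,0]);u1=proj(p,[x,s["position"][1]-.075,.024]);print(x,np.round(u0,1),np.round(u1,1))
    c=int(round(u1[0]));r0=int(u1[1]);print([tuple(b[k,c]) and (k,*map(int,b[k,c])) for k in range(r0-26,r0+6,1)])
E
```

```text
[ 0.496  -0.03    0.1239] [-0.6   4.6   4.98] [ 1.01  0.05 -0.15]
0.42 [340.6  96.4] [349.1  99.1]
[(73, 103, 144, 211), (74, 103, 145, 211), (75, 104, 145, 211), (76, 104, 146, 212), (77, 103, 145, 212), (78, 105, 147, 215), (79, 102, 143, 210), (80, 92, 129, 189), (81, 73, 100, 150), (82, 66, 88, 133), (83, 64, 84, 129), (84, 64, 84, 129), (85, 63, 84, 128), (86, 63, 84, 128), (87, 64, 84, 129), (88, 64, 85, 130), (89, 63, 84, 129), (90, 60, 80, 124), (91, 55, 73, 113), (92, 51, 67, 103), (93, 50, 66, 100), (94, 49, 65, 100), (95, 50, 66, 101), (96, 52, 67, 101), (97, 58, 70, 99), (98, 71, 78, 95), (99, 85, 88, 95), (100, 88, 89, 93), (101, 89, 90, 94), (102, 88, 89, 93), (103, 89, 91, 97), (104, 94, 103, 118)]
0.45 [305.2  96.8] [310.3  99.6]
[(73, 104, 146, 213), (74, 104, 145, 213), (75, 104, 145, 212), (76, 104, 145, 212), (77, 105, 147, 214), (78, 104, 146, 213), (79, 103, 144, 209), (80, 92, 128, 187), (81, 73, 100, 148), (82, 64, 86, 131), (83, 64, 86, 129), (84, 64, 85, 129), (85, 64, 85, 129), (86, 65, 85, 129), (87, 65, 86, 130), (88, 65, 87, 131), (89, 64, 86, 131), (90,
[... 239 characters left out ...]
, (103, 90, 93, 102), (104, 97, 111, 131)]
0.48 [269.9  97.2] [271.6 100. ]
[(74, 103, 145, 212), (75, 104, 145, 212), (76, 104, 146, 213), (77, 104, 146, 213), (78, 104, 146, 212), (79, 100, 141, 204), (80, 88, 122, 179), (81, 72, 98, 145), (82, 64, 86, 130), (83, 64, 84, 128), (84, 64, 85, 128), (85, 64, 85, 128), (86, 64, 85, 128), (87, 65, 86, 130), (88, 64, 86, 129), (89, 64, 85, 129), (90, 60, 81, 123), (91, 55, 73, 111), (92, 51, 68, 102), (93, 50, 66, 100), (94, 51, 67, 102), (95, 50, 66, 102), (96, 53, 68, 101), (97, 61, 72, 99), (98, 77, 82, 96), (99, 86, 88, 94), (100, 89, 89, 94), (101, 90, 90, 95), (102, 89, 90, 95), (103, 90, 93, 100), (104, 98, 111, 131), (105, 123, 155, 196)]
```

```bash
cat >> h.py <<'E'
def gap():
    p=r.snapshot("wrist");s=r.get_state();b=cv2.GaussianBlur(p["frame"],(3,1),0).astype(float)
    print(np.round(s["position"],4),np.round(s["wrist_force"],2))
    for x in(.41,.43,.45,.47,.49):
        u=proj(p,[x,s["position"][1]-.076,.024]);c=int(round(u[0]))
        k=np.arange(80,140);red=b[80:140,c,2]-b[80:140,c,0];  # wood is reddish, floor gray
        print(x,round(u[1],1),np.round(red[8:45]).astype(int).tolist())
    return p
E
python3 - <<'E'
from h import *
p=gap()
for n,v,z in(("box",97.6,0),("stand",104.6,.024),("stand",105,.024)): print(n,[np.round(atz(p,(u,v),z),4)[:2].tolist() for u in(270,310,349)])
E
```

```text
[ 0.496  -0.03    0.1239] [-0.89  5.48  5.23]
0.41 97.6 [65, 66, 63, 56, 51, 49, 49, 49, 48, 40, 23, 8, 4, 4, 4, 6, 24, 65, 86, 75, 63, 60, 60, 60, 60, 61, 60, 61, 61, 62, 62, 62, 61, 60, 60, 60, 60]
0.43 97.9 [66, 66, 63, 58, 53, 51, 52, 52, 50, 42, 26, 11, 7, 7, 7, 9, 24, 60, 86, 84, 77, 76, 76, 76, 76, 77, 77, 77, 77, 77, 78, 77, 78, 78, 77, 78, 78]
0.45 98.2 [67, 66, 63, 58, 52, 51, 52, 52, 49, 39, 22, 10, 7, 7, 8, 12, 33, 72, 87, 75, 65, 63, 63, 62, 62, 62, 62, 62, 63, 62, 62, 62, 63, 62, 62, 62, 62]
0.47 98.5 [65, 66, 64, 57, 52, 51, 52, 53, 49, 38, 21, 10, 7, 7, 7, 11, 33, 71, 85, 75, 67, 66, 67, 66, 66, 66, 67, 67, 66, 66, 66, 66, 66, 66, 66, 66, 66]
0.49 98.8 [64, 65, 62, 55, 51, 50, 50, 50, 47, 37, 18, 5, 3, 3, 3, 9, 35, 73, 86, 79, 73, 72, 72, 71, 72, 72, 71, 72, 72, 72, 72, 72, 71, 72, 72, 72, 73]
box [[0.4799, -0.1075], [0.4459, -0.1071], [0.4128, -0.1067]]
stand [[0.4812, -0.1016], [0.4501, -0.1013], [0.4198, -0.1009]]
stand [[0.4812, -0.1013], [0.4501, -0.101], [0.4198, -0.1006]]
```

Call:
{"method": "apply_moves", "body": {"series": [[[0,0,-0.1,0,0,0,0.9],[0.1,0,0,0,0,0,0.9],[0.1,0,0,0,0,0,0.9],[0.1,0,0,0,0,0,0.9],[0.1,0,0,0,0,0,0.9],[0,0,0,0,0,0,0.9]]]}}

```text
t: 21.6
position: [0.495, -0.0347, 0.1239]
tool_rot: [[-0.012, -1.0, 0.002], [-1.0, 0.012, -0.003], [0.003, -0.002, -1.0]]
wrist_force: [0.2, 2.2, -0.9]
opening: 0.131
finger_force: 39.9
```

```bash
python3 -c "
from h import *
gap()"
```

```text
[ 0.495  -0.0347  0.1239] [ 0.15  1.84 -2.54]
0.41 97.9 [107, 105, 96, 78, 66, 64, 63, 64, 63, 64, 64, 64, 62, 56, 49, 43, 41, 66, 88, 78, 66, 64, 63, 63, 63, 63, 63, 63, 62, 62, 63, 63, 62, 62, 62, 63, 62]
0.43 98.2 [107, 105, 97, 79, 69, 65, 65, 65, 65, 65, 66, 66, 63, 57, 52, 45, 43, 63, 88, 84, 79, 78, 78, 78, 79, 78, 79, 78, 78, 79, 80, 80, 79, 80, 80, 80, 80]
0.45 98.5 [107, 105, 96, 80, 67, 65, 65, 65, 65, 65, 66, 66, 64, 57, 53, 46, 44, 68, 87, 78, 69, 67, 68, 68, 67, 67, 66, 67, 67, 67, 66, 67, 67, 66, 67, 66, 66]
0.47 98.8 [107, 105, 93, 74, 66, 64, 64, 65, 64, 65, 65, 66, 62, 56, 51, 41, 39, 66, 87, 80, 73, 71, 70, 70, 70, 70, 71, 71, 71, 70, 71, 71, 71, 71, 70, 71, 71]
0.49 99.1 [107, 104, 93, 73, 64, 63, 63, 63, 64, 63, 64, 64, 60, 54, 48, 40, 41, 68, 87, 81, 74, 73, 74, 74, 74, 74, 74, 74, 73, 73, 73, 74, 74, 74, 74, 74, 74]
```

Call:
{"method": "apply_moves", "body": {"series": [[[0.05,0,0,0,0,0,0.9],[0.05,0,0,0,0,0,0.9],[0,0,0,0,0,0,0.9]]]}}

```text
t: 21.9
position: [0.4951, -0.0356, 0.1239]
tool_rot: [[-0.012, -1.0, 0.002], [-1.0, 0.012, -0.003], [0.003, -0.002, -1.0]]
wrist_force: [-1.3, 1.9, -3.8]
opening: 0.13
finger_force: 39.7
```

Call:
{"method": "apply_moves", "body": {"series": [[[0.05,0,0,0,0,0,0.9],[0,0,0,0,0,0,0.9]]]}}

```text
t: 22.07
position: [0.4951, -0.0358, 0.1239]
tool_rot: [[-0.012, -1.0, 0.002], [-1.0, 0.012, -0.003], [0.003, -0.002, -1.0]]
wrist_force: [-0.2, 2.2, -4.5]
opening: 0.126
finger_force: 39.6
```

```bash
python3 -c "
from h import *
gap()"
```

```text
[ 0.4951 -0.0358  0.1239] [-1.19  2.02 -4.19]
0.41 97.8 [105, 106, 106, 107, 102, 88, 70, 63, 63, 63, 63, 63, 64, 63, 61, 56, 56, 76, 90, 78, 67, 64, 64, 64, 64, 65, 64, 64, 65, 65, 65, 65, 65, 64, 64, 64, 64]
0.43 98.1 [105, 106, 107, 106, 99, 84, 70, 66, 65, 66, 65, 65, 66, 66, 64, 59, 57, 71, 89, 84, 80, 78, 78, 79, 78, 78, 79, 79, 80, 79, 80, 80, 80, 80, 80, 80, 80]
0.45 98.4 [106, 107, 106, 106, 99, 83, 69, 65, 64, 65, 65, 65, 65, 66, 63, 59, 60, 77, 88, 79, 70, 69, 68, 69, 68, 68, 67, 68, 68, 68, 68, 68, 68, 67, 68, 68, 68]
0.47 98.7 [107, 106, 106, 105, 98, 83, 68, 65, 64, 65, 64, 65, 65, 66, 62, 57, 60, 78, 89, 81, 73, 71, 72, 72, 72, 71, 71, 71, 71, 71, 71, 71, 71, 71, 71, 71, 72]
0.49 99.0 [106, 106, 106, 105, 94, 78, 66, 63, 63, 63, 63, 62, 63, 64, 61, 55, 58, 76, 88, 81, 75, 74, 74, 74, 74, 74, 74, 74, 74, 74, 74, 75, 75, 74, 75, 75, 75]
```

Call:
{"method": "apply_moves", "body": {"series": [[[0.05,0,0,0,0,0,0.9],[0,0,0,0,0,0,0.9]]]}}

```text
t: 22.28
position: [0.4951, -0.036, 0.1241]
tool_rot: [[-0.011, -1.0, 0.003], [-1.0, 0.011, -0.002], [0.002, -0.003, -1.0]]
wrist_force: [-0.2, 2.5, -4.0]
opening: 0.128
finger_force: 39.6
```

Call:
{"method": "apply_moves", "body": {"series": [[[0.05,0,0,0,0,0,0.9],[0,0,0,0,0,0,0.9]]]}}

```text
t: 22.45
position: [0.4952, -0.0363, 0.1243]
tool_rot: [[-0.011, -1.0, 0.003], [-1.0, 0.011, -0.001], [0.001, -0.003, -1.0]]
wrist_force: [-0.9, 4.4, -3.3]
opening: 0.127
finger_force: 39.7
```

Call:
{"method": "apply_moves", "body": {"series": [[[0,0,0.1,0,0,0,0.9],[0,0,0,0,0,0,0.9],[0,0,0,0,0,0,0.9]]]}}

```text
t: 22.7
position: [0.4955, -0.0361, 0.124]
tool_rot: [[-0.011, -1.0, 0.004], [-1.0, 0.011, -0.001], [0.001, -0.004, -1.0]]
wrist_force: [-2.3, 6.0, 2.3]
opening: 0.125
finger_force: 40.4
```

Call:
{"method": "apply_moves", "body": {"series": [[[0,0,0,0,0,0,1.6],[0,0,0,0,0,0,3],[0,0,0,0,0,0,5],[0,0,0,0,0,0,5],[0,0,-1,0,0,0,5],[0,0,-3,0,0,0,5],[0,0,-4,0,0,0,5],[0,0,-4,0,0,0,5],[0,0,0,0,0,0,5]]]}}

```text
t: 23.45
position: [0.5006, -0.0378, 0.253]
tool_rot: [[-0.012, -1.0, 0.019], [-1.0, 0.011, -0.007], [0.006, -0.019, -1.0]]
wrist_force: [1.4, -0.8, 1.0]
opening: 0.584
finger_force: 0.0
```

```bash
python3 - <<'E'
from h import *
import json
p=r.snapshot("wrist");s=r.get_state();print(np.round(s["position"],4),np.round(s["wrist_force"],1))
json.dump({k:(np.array(p[k]).tolist()) for k in("fx","fy","cx","cy","view")},open("w6.json","w"));cv2.imwrite("pics/w6raw.png",p["frame"])
us=[proj(p,[x,-.1075,0.024]) for x in(.35,.40,.45,.50,.557)];print(np.round(us,1).tolist())
A=cv2.resize(p["frame"][20:220,140:400],None,fx=3,fy=3,interpolation=cv2.INTER_CUBIC);cv2.imwrite("pics/w6.png",A)
E
```

```text
[ 0.4992 -0.0375  0.2497] [ 0.  -0.1 -0.8]
[[381.0, 106.8], [338.7, 107.3], [296.7, 107.7], [254.9, 108.2], [207.5, 108.8]]
```

View pics/w6.png

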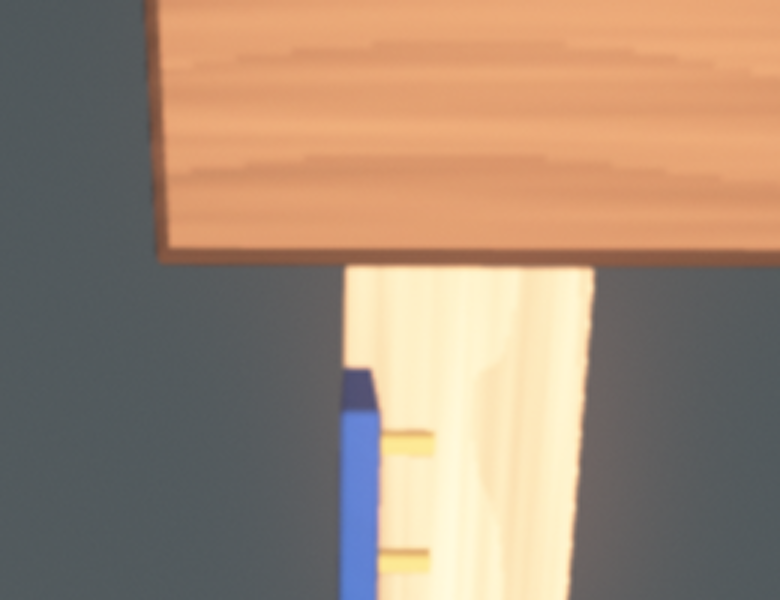

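The last view shows the foot's -y end meeting the box's side along (345–595, 266), within the box's length, with no floor visible between them. I'll check this numerically.

```bash
python3 - <<'E'
from h import *
import json
w=json.load(open("w6.json"));b=cv2.imread("pics/w6raw.png").astype(float)
for c in(200,225,258,270,285,300,315,330,350,365):
    col=b[95:118,c];print(c,(col[:,2]-col[:,0]).round().astype(int).tolist())
def edge(c,lo,hi,thr,rising=False):
    d=b[lo:hi,c,2]-b[lo:hi,c,0]
    for i in range(len(d)-1):
        if (d[i]-thr)*(d[i+1]-thr)<=0 and d[i]!=d[i+1]: return lo+i+(d[i]-thr)/(d[i]-d[i+1])
# box base line outside stand: wood->floor
for c in(200,225,245,350,365,380):
    e=edge(c,103,116,25);print("base",c,e,np.round(atz(w,(c,e),0)[:2],4))
E
```

```text
200 [113, 113, 112, 112, 112, 112, 110, 93, 71, 65, 65, 64, 49, 17, -3, -7, -7, -8, -7, -9, -8, -7, -8]
225 [112, 113, 112, 112, 112, 112, 112, 102, 76, 67, 67, 64, 53, 24, 3, -2, -3, -4, -3, -4, -4, -4, -4]
258 [111, 112, 113, 112, 112, 112, 112, 102, 79, 70, 71, 70, 71, 85, 83, 66, 61, 60, 61, 61, 61, 60, 61]
270 [112, 112, 112, 113, 113, 112, 112, 102, 79, 72, 70, 72, 72, 85, 84, 65, 58, 57, 58, 58, 58, 58, 58]
285 [114, 113, 113, 112, 113, 113, 111, 103, 81, 73, 72, 72, 74, 85, 85, 67, 59, 58, 58, 58, 58, 58, 58]
300 [113, 113, 113, 113, 112, 112, 111, 104, 83, 75, 74, 74, 73, 82, 84, 63, 51, 50, 50, 49, 49, 50, 50]
315 [113, 112, 113, 113, 113, 113, 112, 106, 86, 75, 73, 73, 72, 72, 85, 79, 71, 68, 69, 69, 69, 69, 69]
330 [112, 112, 112, 113, 113, 113, 113, 106, 86, 73, 71, 72, 70, 76, 86, 64, 49, 46, 46, 46, 45, 45, 44]
350 [112, 112, 112, 112, 112, 113, 112, 105, 84, 72, 69, 68, 64, 46, 18, 6, 4, 4, 3, 4, 3, 4, 4]
365 [112, 112, 112, 112, 112, 113, 112, 106, 84, 71, 68, 67, 63, 44, 15, 1, -1, 0, 0, -1, -1, -1, 0]
base 200 107.75 [ 0.5704 -0.1089]
base 225 107.96551724137932 [ 0.5384 -0.1083]
base 245 108.22727272727273 [ 0.5128 -0.1077]
base 350 108.75 [ 0.3793 -0.1056]
base 365 108.65517241379311 [ 0.3604 -0.1055]
base 380 108.6 [ 0.3415 -0.1053]
```

```bash
python3 -c "
from h import *
print(r.finish_job())"
```

```text
the job is handed in; nothing more can be done
None
```

The key stand is back on its foot with its right (-y) end flush against the key box's +y side, no visible gap and both facing the same way to within a degree; the box did not measurably move, I saw no other item disturbed, and I handed the job in at about 23.5 s.

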